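Reset the dish guide and lock its cam lever

ROBOT

A 7-joint arm with a two-finger parallel gripper is mounted at the origin on the work surface. World frame = base frame: x ahead of the robot, y to its left, z up, the work surface at z = 0. Lengths are in mm, angles in rad, forces in N, time in s.
With the tool pointing down it reaches from about 425 to 950 mm from the base axis. Payload 4.7 kg.
Tool frame: the origin (TCP) lies midway between the tips of the shut fingers; the grasp point (between the pads) lies 19 mm behind it; y points along the fingers, z is the direction in which the jaws open and shut, and the axes are right-handed (so a half turn about y gives the same grasp; the last joint's range is limited). The gripper opens to 87 mm and grips with 3 to 60 N. Pads are 19 mm wide; open, the fingers measure 117 mm over their backs; the gripper's body (75 mm by 190 mm) begins 51 mm behind the grasp point.
Start: joints at [-1.214, 0.469, -0.049, 1.532, 0.024, 1.141, -0.082], TCP at [253.964, 625.421, 222.573] pointing down, gripper open.
Joint ranges: [-2.59, 2.59], [-0.33, 1.99], [-1.39, 1.29], [0.1, 2.45], [-1.04, 4.18], [0.21, 1.99], [-2.66, 2.66]. Speed limits (rad/s): [2.57, 2.57, 3.14, 3.14, 3.14, 3.14, 3.14].

INTERFACE

Orientations are given as [roll, pitch, yaw] about the fixed x, y, z axes, in that order (R = Rz(yaw) Ry(pitch) Rx(roll)).
In Python, from bench import observe, imaging, order gives the robot as it stands. The module is installed in compiled form; this text tells all that it offers.
- The arm moves only by the tool arm_command, never from a script. Its argument "targets" is text: rows parted by semicolons, each of 5 numbers parted by spaces: the finger opening in mm, from 0 to 87, then the shift along the world's x, y, z in mm, then the turn about the world's z in degrees. In form: grip x y z roll; .... A call has 1 to 10 rows; each row is the pose to reach, as a shift and turn from the pose measured when the call began; what a row does not reach only later rows make up. A row lasts 1/8 s, in which the tool goes at most 62.5 mm and 10.7 degrees, less where a joint would pass 70% of its speed; a pose out of reach is approached as far as the arm can. A call with a gripper value outside its range is refused whole. The fingers move at their own pace and stop on an object; "squeeze" is the grip in N (left out, the last holds). Time passes only in rows, so rows that repeat a pose let the fingers close. It gives the time, the measured TCP pose, the force and the opening at its end, in the units of the state.
- observe(): the state, without advancing time (a new reading comes with each control period).
- imaging.read_camera(name): name is "side" or "top" or "wrist"; returns (picture, depth): 480x640x3 uint8, red, green, blue; 480x640 float32, mm along the optical axis (not along the pixel's ray), 0 where there is no reading.
- imaging.camera_params(name): a dict with "camera_matrix" (3x3 intrinsics, pixels), "k1" (the pictures are not rectified: a ray, as slopes to the right and down, at radius r is drawn at 1 + k1 r^2 times it, then the intrinsics apply), "R" (3x3) and "t" (3): a world point X has camera coordinates R X + t; the wrist camera has in their place "T_tool_cam" (4x4, takes a point from camera to tool coordinates, whose origin is the TCP and whose axes are the tool frame's). Camera axes: x right, y down, z forward; pixel columns grow to the right and rows downward; lengths in mm; the calibration is good to about 2 mm. A picture is of the moment at which its call begins: read the wrist's pose just before it. camera_params takes no time and is no camera call.
- order.job_done(): hands the job in, once; it reports no verdict.
The state is a dict: "time_s": time; "joint_pos": joint angles; "dq": joint speeds; "joint_efforts": joint torques, N m; "position": TCP position; "ee_rot": TCP orientation; "contact_force": force on the tool from outside, world axes, zero at the start; "torque": the same for the moment, N m; "gripper_width": finger opening in mm.
Only numpy, scipy, OpenCV 4.12 (cv2) and the standard library are available. Lean on these libraries where they do the work, as an engineer would, in place of code of your own. Each camera call takes 0.05 s, during which the arm holds its last target. There are 200 camera calls.

TASK

The dish guide is still set for a longer baking dish. Flip its red cam lever over to unlock the sliding stop, push the stop up against the baking dish until the dish sits square and snug between stop and fence with no gap at either end, then flip the lever back over to lock it. Leave the other things on the table where they are.

Things in the scene. Friction and masses are not known exactly. Their poses are not given: they have to be found in the camera images.
- guide: Dish guide fixed to the table: white plate 150 mm (its x) by 430 mm (its y), 8 mm thick. Origin: centre of its underside, on the table; z up; +y runs from the fence along the rod to the clamp block. Fixed aluminium fence at the -y end, 130 mm wide, top at 58 mm, inner face at y = -190 mm. Grey clamp block at y = 155 to 205 mm, 54 mm wide, 58 mm high, its pivot ears 78 mm.
- fence_face (a point): Middle of the fence's inner face, 190 mm to -y of the guide's origin and 33 mm above the table.
- stop (a joint): Slide of the stop, m: 0 fully back (near the clamp block), growing towards the fence (-y of the guide), limit 0.13; 0.105 with the dish snug and square. While the lever is locked it cannot be moved (holds 90 N). Unlocked it slides stiffly (3 N, plus up to 6 N to push the dish along) and stays where it is left.
- stop_top (a point): Middle of the top edge of the stop's yellow plate, 75 mm above the table. Plate: 110 mm wide (guide's x), 8 mm thick (faces 4 mm to either side of this point), bottom edge 11 mm above the table. Its fence side meets the dish. From its back a 14 mm square rod (top 42 mm above the table) runs through the clamp block. Push its back above the rod: 58 mm or more are free behind it at the start.
- stop_knob (a point): Centre of the black knob at the far end of the rod, 26 mm across and 20 mm long (along the guide's y), 35 mm above the table, 236 mm to +y of stop_top. Moves with the stop; it may be pushed instead.
- lever (a joint): Hinge of the cam lever, rad: 0 locked, on its end stop, handle leaning 50 degrees from upright to the guide's +x (away from the robot); 0.873 upright; 1.745 open, leaning 50 degrees to -x. Sprung over centre at about 0.36: below that it snaps home to locked, beyond about 0.5 it springs and falls fully open by itself. About 5 N at the handle along its arc either way.
- lever_pivot (a point): Centre of the lever's pivot pin, 68 mm above the table, at x = 0, y = 180 mm in the guide's frame. The pin runs along the guide's y, so the lever swings in the plane of the guide's x and z.
- lever_grip (a point): Centre of the lever's red cross handle, a cylinder 18 mm in diameter and 44 mm long lying along the guide's y, 75 mm from the pivot. The lever's arm below it is 14 mm wide.
- dish_center (a point): Centre (half-way up) of the loose empty blue-grey baking dish: 120 mm (its x) by 170 mm (its y), 48 mm high, 7 mm walls, 0.4 to 0.8 kg. It stands on the guide's plate (underside 8 mm above the table) between fence and stop, a little turned, with a gap at both ends. Snug and square its centre is at y = -105 mm in the guide's frame.
- dish_2: Bystander: another dish of the same size, origin under its centre.
- dish_3: Bystander: another dish of the same size, origin under its centre.
- palette_knife: Bystander: spatula with a black handle lying on the robot's side of the guide.
- ramekin: Bystander: white ceramic cup, 80 mm across, 45 mm high, origin under its centre, standing beyond the guide.
- pepper_jar: Bystander: jar with a green cap, 48 mm across, 100 mm high, origin under its centre, standing beyond the guide.
- steel_bowl: Bystander: steel bowl 150 mm across, 65 mm high, origin under its centre.
- spoon: Bystander: spoon lying on the table.

How it is judged (in metres and radians):
On the way, in this order (a step that is already met when the one before it is completed fails the run):
1. the lever is flipped over to open (value of joint lever above 1.4 rad), for 0.2 s.
2. the stop has been pushed up so that the dish is square and snug between stop and fence (value of joint stop above 0.101 m and y of dish_center in the frame of guide between -0.109 and -0.101 m and x of dish_center in the frame of guide between -0.045 and 0.045 m and angle between the y axis of dish_center and the y axis of guide, either way round below 0.06 rad and angle between dish_center's own z axis and vertical below 0.05 rad), for 0.2 s.
3. the lever is flipped back over centre to locked (value of joint lever below 0.1 rad), for 0.2 s.
At the end, for the whole second after the job is handed in: Lever locked (below 0.1 rad); dish flat, at rest and square (0.06 rad) between fence and stop with at most 4 mm slack in all (stop above 0.101 m), its centre within 4 mm of the snug place along the guide and 45 mm across; other things moved under 30 mm (all of step 2 and value of joint lever below 0.1 rad and linear speed of dish below 0.01 m/s); the robot touches nothing.
It fails at once if one of the other things on the table is shifted by more than 30 mm (distance of any of dish_2, dish_3, palette_knife, ramekin, pepper_jar, steel_bowl, spoon from where it was at the start of the episode above 0.03 m).
It also fails if it takes over 61 s, if anything falls off the work surface, if the arm or the gripper's body presses on something with over 40 N, if the wrist force passes 120 N, or if a joint passes its speed limit or range.

## Working session

There is one attempt and no reset: what is moved stays moved. The work goes in short steps, Python scripts to look and compute and a tool call to move; the robot and the scene stay as the last step left them, time stands still between calls to the robot, and variables do not carry over. Pictures are saved under pics/ and viewed, about 8 in all and at most 12, crops included, and the job is handed in when it is done.

Besides the shell and the picture viewer there is one more tool, called after ">>>" as name(argument=value, ...) on one line, values as JSON. arm_command: Moves the arm, as the interface text tells. Its arguments: {"type":"object","properties":{"targets":{"type":"string"},"squeeze":{"type":"number"}},"required":["targets"]}

```bash
mkdir -p pics; cat > h.py <<'E'
import numpy as np, cv2
from bench import observe, imaging, order
from scipy.spatial.transform import Rotation as Rn
def cam(name):
    s=observe(); im,d=imaging.read_camera(name); p=imaging.camera_params(name)
    K=np.array(p["camera_matrix"]);k1=p["k1"]
    if "R" in p: R=np.array(p["R"]);t=np.array(p["t"])
    else:
        T=np.array(p["T_tool_cam"]); W=np.eye(4);W[:3,:3]=Rn.from_euler('xyz',s["ee_rot"]).as_matrix();W[:3,3]=s["position"]
        M=np.linalg.inv(W@T);R=M[:3,:3];t=M[:3,3]
    return im,d,K,k1,R,t
def rays(c,uv):
    im,d,K,k1,R,t=c; uv=np.atleast_2d(np.float64(uv))
    n=cv2.undistortPoints(uv[:,None],K,np.array([k1,0,0,0.]))[:,0]
    return n
def pts(c,uv,dep):
    n=rays(c,uv); P=np.c_[n,np.ones(len(n))]*np.reshape(dep,(-1,1)); return (P-c[5])@c[4]
def plane(c,uv,z):
    n=rays(c,uv); D=np.c_[n,np.ones(len(n))]@c[4]; o=-c[4].T@c[5]; return o+D*((z-o[2])/D[:,2])[:,None]
def cloud(c):
    v,u=np.mgrid[:480,:640]; return pts(c,np.c_[u.ravel(),v.ravel()],c[1].ravel()).reshape(480,640,3)
def save(c,n): cv2.imwrite("pics/"+n,c[0][...,::-1])
E
python3 - <<'E'
from h import *
print(observe())
for n in("top","side","wrist"):
    c=cam(n);save(c,n+"0.png");np.savez(n+"0.npz",im=c[0],d=c[1]);print(n,-c[4].T@c[5],c[4][2],(c[1]>0).mean())
a=[cv2.imread(f"pics/{n}0.png") for n in("top","side")]
E
```

```text
{'time_s': 0.0, 'joint_pos': array([-1.21397704,  0.46944863, -0.04858102,  1.53371302,  0.02410619,
        1.14097754, -0.08231819]), 'dq': array([ 1.34685231e-03, -1.20220054e-03,  5.66974789e-04, -3.24008444e-05,
        3.24184796e-04,  5.45677181e-04,  3.41458906e-04]), 'joint_efforts': array([ 4.22959715e-06, -5.07969439e+01, -8.09361320e-02, -2.36148834e+01,
       -6.14369824e-02,  3.79946397e-02,  1.76860040e-04]), 'position': array([253.72492841, 624.84574863, 221.48645701]), 'ee_rot': array([-1.57275524e+00, -8.38645768e-05, -3.85715186e-01]), 'contact_force': array([0.786586  , 0.95646073, 0.52562169]), 'torque': array([ 0.00073828,  0.00966036, -0.07968345]), 'gripper_width': 86.82161554342552}
top [ 407.02771978  -16.1028586  1541.04048306] [ 0.09994234 -0.00210887 -0.994991  ] 0.9960026041666666
side [ 298.33838999 -871.79193949  983.6187022 ] [ 0.19847083  0.68297764 -0.70295866] 0.9962337239583333
wrist [191.14170961 650.97304624 383.4041916 ] [ 0.23265041 -0.09550629 -0.96785967] 0.9781966145833333
```

View pics/top0.png

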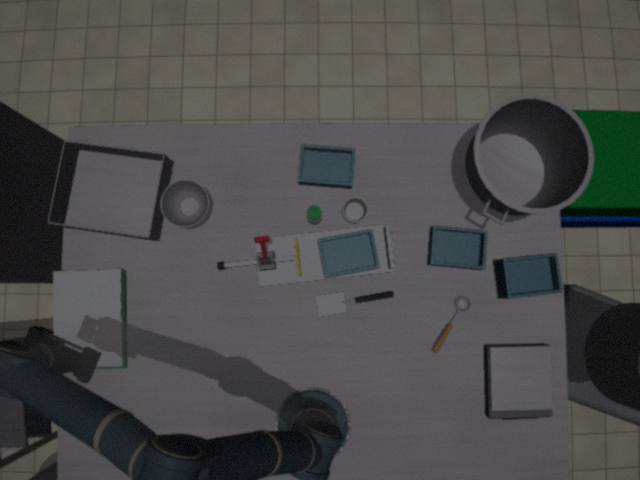

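View pics/side0.png

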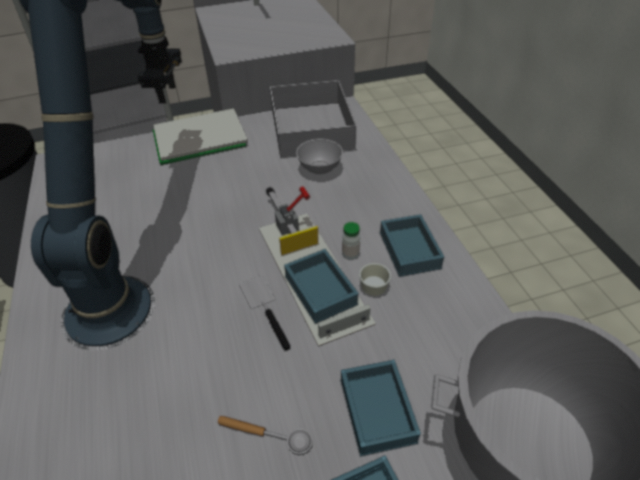

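The top view shows the fence at about (388,249), the dish at (348,253), the yellow stop at (297,258), the red handle at (262,246) and the knob at (221,265). The lever leans away from the robot, so it is locked. The jar (314,214) and ramekin (354,210) stand beyond the guide. Next I measure.

```bash
cat >> h.py <<'E'
def mask(c,kind,box=None):
    h=cv2.cvtColor(c[0],cv2.COLOR_RGB2HSV).astype(int);H,S,V=h[...,0],h[...,1],h[...,2]
    m={"yellow":(abs(H-26)<8)&(S>120)&(V>60),"red":((H<8)|(H>172))&(S>130)&(V>50),"blue":(abs(H-98)<14)&(S>60)}[kind]
    if box: b=np.zeros_like(m);b[box[1]:box[3],box[0]:box[2]]=1;m=m&b
    return m
E
python3 - <<'E'
from h import *
for n in("top","side"):
    c=cam(n);W=cloud(c);print(n)
    for k in("yellow","red"):
        m=mask(c,k,(180,150,420,330));v,u=np.nonzero(m);P=W[m];z=P[:,2]
        print(k,len(u),u.min(),u.max(),v.min(),v.max(),"z",np.percentile(z,[2,50,98]).round(),"mean",P.mean(0).round(1))
        if k=="yellow":
            T=P[z>62]; T2=plane(c,np.c_[u,v],75)[z>62]; T2=T2 if n=="top" else T
            q=T2[:,:2];mu=q.mean(0);U=np.linalg.svd(q-mu)[2][0];pr=(q-mu)@U;print(" line",mu.round(1),U.round(3),pr.min().round(),pr.max().round(),np.degrees(np.arctan2(U[1],U[0])).round(2))
    if n=="top":
        # white plate + dish + fence via height: region 4..100 mm in box
        b=np.zeros((480,640),bool);b[225:290,200:405]=1
        m=b&(W[...,2]>4)&(W[...,2]<110)
        print("z table",np.median(W[300:330,200:300,2]))
        im=c[0]; g=cv2.cvtColor(im,cv2.COLOR_RGB2GRAY)
        crop=cv2.resize(im[190:320,190:410,::-1],None,fx=3.6,fy=3.6,interpolation=cv2.INTER_CUBIC);cv2.imwrite("pics/topc.png",np.clip(crop*1.6,0,255).astype(np.uint8))
        mb=mask(c,"blue",(310,220,385,285)).astype(np.uint8)
        cs=max(cv2.findContours(mb,0,2)[0],key=cv2.contourArea)
        for zz in(56,):
            Q=plane(c,cs[:,0],zz)[:,:2].astype(np.float32);r=cv2.minAreaRect(Q);print("dish",zz,r)
        f=b&(W[...,2]>45)&(W[...,2]<70);f[:,:380]=0
        Q=plane(c,np.argwhere(f)[:,::-1],58)[:,:2].astype(np.float32);print("fence",f.sum(),cv2.minAreaRect(Q))
        k=b&(W[...,2]>15);k[:,235:]=0
        Q=W[k];print("knob",k.sum(),Q.mean(0),Q.min(0),Q.max(0))
E
```

```text
top
yellow 66 295 299 239 274 z [68. 74. 83.] mean [512.   42.2  96.4]
 line [513.  43.] [-0.994 -0.106] -53.0 52.0 -173.91
red 119 255 268 237 258 z [ 80. 119. 131.] mean [547.7 142.1 111.7]
z table -0.11883553350620263
dish 56 ((524.2301635742188, -110.33586120605469), (116.509765625, 165.5904541015625), 10.261275291442871)
fence 187 ((544.3604736328125, -233.2342529296875), (128.37783813476562, 13.555461883544922), 5.997555732727051)
knob 115 [483.90681281 242.03793444 160.35383376] [407.02771978 -16.1028586   22.27419156] [ 503.17718755  287.68832221 1541.04048306]
side
yellow 642 280 317 227 253 z [18. 50. 79.] mean [509.7  33.3  57.3]
 line [506.6  19.3] [0.241 0.97 ] -915.0 42.0 76.04
red 105 287 308 187 210 z [ 79. 117. 130.] mean [544.3 138.9 110.8]
```

View pics/topc.png

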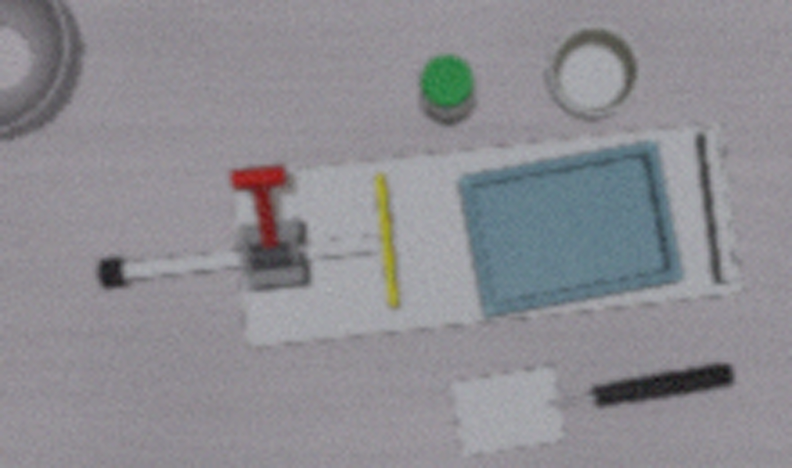

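>>> arm_command(targets="0 30 -40 0 -6; 0 70 -90 0 -14; 0 105 -140 0 -22; 0 140 -190 0 -30; 0 175 -240 0 -38; 0 210 -290 0 -46; 0 245 -340 0 -54; 0 280 -390 0 -62; 0 320 -430 0 -62; 0 355 -470 0 -62", squeeze=20)

```text
time_s: 1.5
position: [610.0, 153.8, 222.2]
ee_rot: [-1.571, 0.0, -1.468]
contact_force: [-0.1, 1.2, -0.3]
gripper_width: 2.2
```

>>> arm_command(targets="0 0 0 0 0; 0 0 0 0 0; 0 0 0 0 0")

```text
time_s: 1.88
position: [609.0, 155.8, 222.0]
ee_rot: [-1.572, 0.001, -1.465]
contact_force: [-0.1, -0.5, -0.2]
gripper_width: 0.5
```

>>> arm_command(targets="0 0 0 -60 0; 0 0 0 -120 0; 0 0 0 -125 0; 0 0 0 -125 0")

```text
time_s: 2.38
position: [609.9, 156.8, 98.6]
ee_rot: [-1.57, 0.002, -1.464]
contact_force: [0.6, -0.1, 0.5]
gripper_width: 0.3
```

```bash
python3 - <<'E'
from h import *
c=cam("side");o=cv2.resize(c[0][150:300,220:420,::-1],None,fx=4,fy=4);cv2.imwrite("pics/s1.png",o)
E
```

```text
(no output)
```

View pics/s1.png

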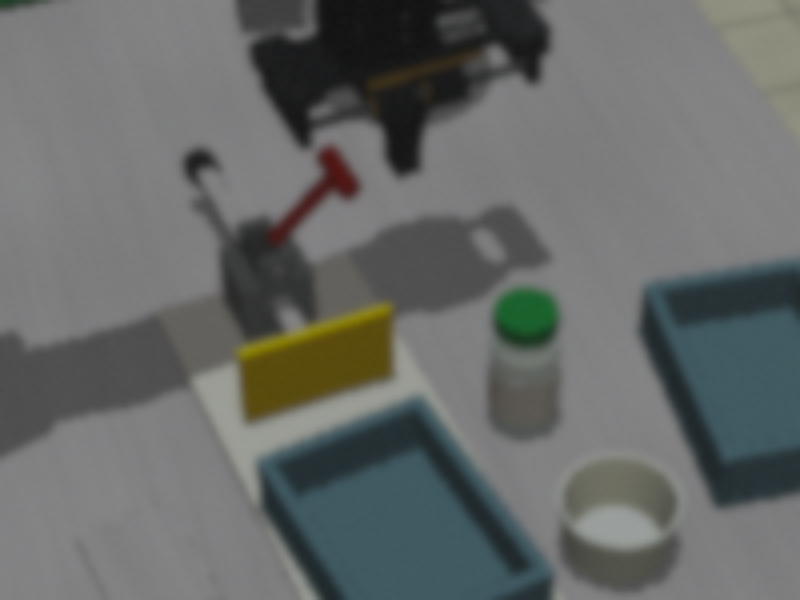

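>>> arm_command(targets="0 -15 -6 0 0; 0 -25 -7 4 0; 0 -33 -8 8 0; 0 -41 -9 13 0; 0 -49 -9 17 0; 0 -57 -10 20 0; 0 -65 -11 20 0; 0 -73 -12 20 0; 0 -78 -12 20 0; 0 -78 -12 20 0")

```text
time_s: 3.68
position: [531.2, 144.7, 118.8]
ee_rot: [-1.571, 0.002, -1.464]
contact_force: [-0.0, 0.5, -1.6]
gripper_width: 0.6
```

```bash
python3 - <<'E'
from h import *
c=cam("side");o=cv2.resize(c[0][150:300,220:420,::-1],None,fx=4,fy=4);cv2.imwrite("pics/s2.png",o)
W=cloud(c);m=mask(c,"red",(180,150,420,330));print(m.sum(),np.median(W[m],0))
E
```

```text
66 [511.28326191 127.68160555 151.43103765]
```

View pics/s2.png

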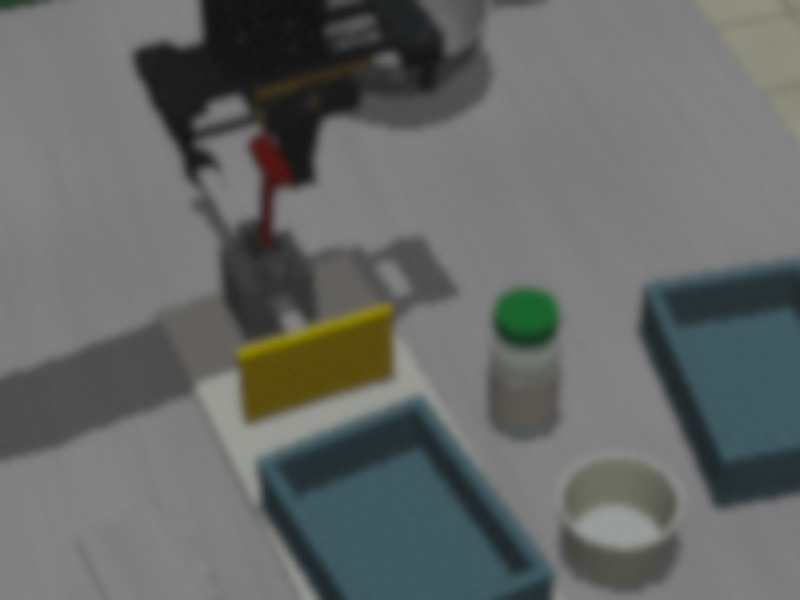

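The lever is about upright at (268,190). I keep pushing.

>>> arm_command(targets="0 -10 -1 5 0; 0 -20 -2 5 0; 0 -30 -3 0 0; 0 -40 -4 0 0; 0 -40 -4 0 0; 0 -30 -3 40 0; 0 -20 -2 80 0; 0 0 0 80 0; 0 0 0 80 0")

```text
time_s: 4.85
position: [532.9, 144.8, 199.3]
ee_rot: [-1.568, 0.002, -1.464]
contact_force: [0.5, 0.1, -0.1]
gripper_width: 0.8
```

```bash
python3 - <<'E'
from h import *
for n in("side","top"):
  c=cam(n);W=cloud(c);m=mask(c,"red",(180,150,420,330));print(n,m.sum(),np.percentile(W[m],[10,50,90],axis=0).round())
  if n=="top":
    m=mask(c,"yellow",(270,200,320,290));uv=np.argwhere(m)[:,::-1];print(m.sum(),plane(c,uv,75).mean(0))
E
```

```text
side 70 [[441. 112.  89.]
 [448. 127. 124.]
 [487. 136. 128.]]
top 5 [[443. 117. 123.]
 [445. 118. 126.]
 [445. 123. 128.]]
67 [513.85801522  43.02625727  75.        ]
```

>>> arm_command(targets="0 -11 -39 0 0; 0 -22 -78 0 0; 0 -22 -78 0 0; 0 -22 -78 -60 0; 0 -22 -78 -110 0; 0 -22 -78 -135 0; 0 -22 -78 -141 0; 0 -22 -78 -141 0")

```text
time_s: 5.95
position: [509.0, 67.0, 57.4]
ee_rot: [-1.572, 0.002, -1.463]
contact_force: [0.6, -0.1, -0.4]
gripper_width: 0.5
```

>>> arm_command(targets="0 1 -10 0 0; 0 2 -20 0 0; 0 3 -30 0 0; 0 4 -40 0 0; 0 5 -50 0 0; 0 6 -58 0 0; 0 7 -66 0 0; 0 8 -74 0 0; 0 9 -82 0 0; 0 9 -82 0 0")

```text
time_s: 7.2
position: [517.6, -15.9, 57.3]
ee_rot: [-1.573, 0.001, -1.464]
contact_force: [0.3, 1.2, 0.0]
gripper_width: 0.5
```

```bash
cat > m.py <<'E'
from h import *
import sys
print(observe()["position"],observe()["contact_force"])
c=cam("side")
cv2.imwrite("pics/"+sys.argv[1],cv2.resize(c[0][180:360,220:420,::-1],None,fx=3.3,fy=3.3))
E
python3 m.py s3.png
```

```text
[517.59857707 -15.86693912  57.261888  ] [0.3206613  1.1942956  0.01183196]
```

View pics/s3.png

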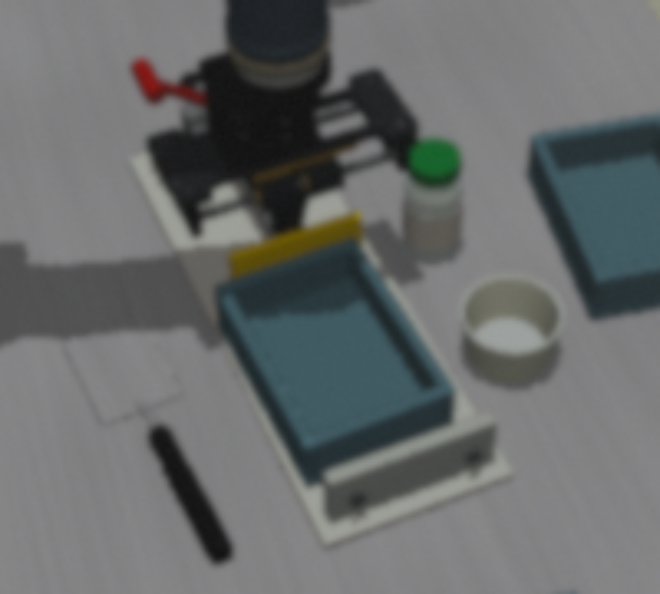

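Dish now contacted at the stop, with a small gap left at the fence. I push on in small steps, watching the force.

>>> arm_command(targets="0 1 -5 0 0; 0 1 -10 0 0; 0 1.5 -15 0 0; 0 2 -18 0 0; 0 2 -18 0 0")

```text
time_s: 7.88
position: [519.3, -33.0, 57.1]
ee_rot: [-1.573, 0.002, -1.463]
contact_force: [0.4, 4.9, 2.8]
gripper_width: 0.4
```

>>> arm_command(targets="0 0.2 -2 0 0; 0 0.4 -4 0 0; 0 0.4 -4 0 0; 0 0.4 -4 0 0")

```text
time_s: 8.38
position: [519.6, -36.0, 57.1]
ee_rot: [-1.574, 0.003, -1.462]
contact_force: [1.5, 5.3, 2.1]
gripper_width: 0.6
```

>>> arm_command(targets="0 0.2 -3 0 0; 0 0.4 -5 0 0; 0 0.4 -5 0 0")

```text
time_s: 8.75
position: [520.0, -40.1, 57.2]
ee_rot: [-1.574, 0.004, -1.461]
contact_force: [1.2, 5.1, 2.6]
gripper_width: 1.0
```

>>> arm_command(targets="0 0.2 -3 0 0; 0 0.4 -5 0 0; 0 0.4 -5 0 0")

```text
time_s: 9.12
position: [520.2, -41.8, 57.2]
ee_rot: [-1.575, 0.008, -1.459]
contact_force: [-0.5, 10.4, 4.3]
gripper_width: 0.4
```

```bash
cat > m2.py <<'E'
from h import *
s=observe();print(s["position"].round(1),s["contact_force"].round(1))
c=cam("top");u=np.array
mb=mask(c,"blue",(310,220,395,285)).astype(np.uint8)
cs=max(cv2.findContours(mb,0,2)[0],key=cv2.contourArea)
Q=plane(c,cs[:,0],56)[:,:2].astype(np.float32);r=cv2.minAreaRect(Q);print("dish",r)
O=np.array([523.8,-37.3]);a=np.radians(6);X=np.array([np.cos(a),np.sin(a)]);Y=np.array([-X[1],X[0]])
d=np.array(r[0])-O;print("dish guide",d@X,d@Y)
m=mask(c,"yellow",(290,220,400,290));p=plane(c,np.argwhere(m)[:,::-1],75)[:,:2]-O;print("stop",m.sum(),(p@X).mean(),np.median(p@Y))
c=cam("side");cv2.imwrite("pics/s4.png",cv2.resize(c[0][200:350,250:400,::-1],None,fx=4,fy=4,interpolation=cv2.INTER_CUBIC))
E
python3 m2.py
```

```text
[520.2 -41.8  57.2] [-0.5 10.4  4.3]
dish ((522.351806640625, -154.2445831298828), (116.18035888671875, 148.76528930664062), 6.045787334442139)
dish guide -13.66429756666833 -116.15257104101377Traceback (most recent call last):
  File "m2.py", line 9, in <module>
    m=mask(c,"yellow",(290,220,400,290));p=plane(c,np.argwhere(m)[:,::-1],75)[:,:2]-O;print("stop",m.sum(),(p@X).mean(),np.median(p@Y))
                                           ~~~~~^^^^^^^^^^^^^^^^^^^^^^^^^^^^^
  File "h.py", line 19, in plane
    n=rays(c,uv); D=np.c_[n,np.ones(len(n))]@c[4]; o=-c[4].T@c[5]; return o+D*((z-o[2])/D[:,2])[:,None]
  File "h.py", line 14, in rays
    n=cv2.undistortPoints(uv[:,None],K,np.array([k1,0,0,0.]))[:,0]
      ~~~~~~~~~~~~~~~~~~~^^^^^^^^^^^^^^^^^^^^^^^^^^^^^^^^^^^^
cv2.error: OpenCV(4.12.0) /io/opencv/modules/calib3d/src/undistort.dispatch.cpp:347: error: (-215:Assertion failed) CV_IS_MAT(_src) && CV_IS_MAT(_dst) && (_src->rows == 1 || _src->cols == 1) && (_dst->rows == 1 || _dst->cols == 1) && _src->cols + _src->rows - 1 == _dst->rows + _dst->cols - 1 && (CV_MAT_TYPE(_src->type) == CV_32FC2 || CV_MAT_TYPE(_src->type) == CV_64FC2) && (CV_MAT_TYPE(_dst->type) == CV_32FC2 || CV_MAT_TYPE(_dst->type) == CV_64FC2) in function 'cvUndistortPointsInternal'
```

The force is rising and the dish angle is 6.0°, which matches the guide. One more firm push.

>>> arm_command(targets="0 0.2 -3 0 0; 0 0.5 -5 0 0; 0 0.5 -6 0 0; 0 0.5 -6 0 0")

```text
time_s: 9.68
position: [520.2, -41.8, 57.2]
ee_rot: [-1.576, 0.015, -1.456]
contact_force: [-2.5, 15.8, 6.4]
gripper_width: 0.1
```

Stalled at the same y, so it is snug. I retract and look.

>>> arm_command(targets="0 -0.5 5 0 0; 0 -1 12 0 0; 0 -2 20 0 0; 0 -2 20 60 0; 0 -2 20 120 0; 0 -40 40 150 0; 0 -80 60 150 0; 0 -120 80 150 0; 0 -150 100 150 0; 0 -150 100 150 0")

```text
time_s: 10.92
position: [368.2, 58.8, 207.0]
ee_rot: [-1.577, 0.016, -1.453]
contact_force: [0.6, -0.1, 0.3]
gripper_width: 0.6
```

```bash
python3 m2.py
```

```text
[368.2  58.8 207. ] [ 0.6 -0.1  0.3]
dish ((521.3002319335938, -146.6722412109375), (116.27677917480469, 164.37867736816406), 5.870989799499512)
dish guide -13.918586373301798 -108.51179171527055
stop 80 -1.869012034418874 -18.397055219902075
```

View pics/s4.png

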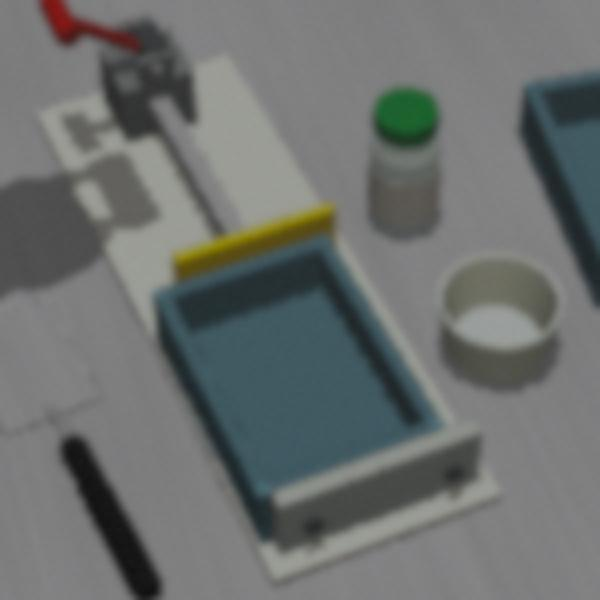

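The stop (255,240) lies flush on the dish, and the dish lies flush on the fence. Next I go to the robot's side of the open lever.

>>> arm_command(targets="0 10 36 0 0; 0 38 73 0 0; 0 38 73 0 0; 0 38 73 -55 0; 0 38 73 -105 0; 0 38 73 -110 0; 0 38 73 -110 0")

```text
time_s: 11.9
position: [409.7, 130.2, 98.2]
ee_rot: [-1.574, 0.015, -1.457]
contact_force: [-0.1, -0.1, 1.9]
gripper_width: 0.4
```

>>> arm_command(targets="0 14 1.5 0 0; 0 24 2.5 4 0; 0 33 3.5 9 0; 0 42 4.5 14 0; 0 51 5.5 18 0; 0 60 6 21 0; 0 70 7 23 0; 0 80 8 25 0; 0 90 9.5 26 0; 0 98 10 26 0")

```text
time_s: 13.15
position: [508.5, 140.3, 124.1]
ee_rot: [-1.574, 0.015, -1.457]
contact_force: [-0.8, -0.2, 0.9]
gripper_width: 0.2
```

>>> arm_command(targets="0 8 1 0 0; 0 14 1.5 0 0; 0 20 2 0 0; 0 25 2.5 -2 0; 0 25 2.5 -2 0; 0 25 2.5 -2 0")

```text
time_s: 13.9
position: [533.2, 142.8, 122.0]
ee_rot: [-1.574, 0.015, -1.457]
contact_force: [0.1, 0.5, -0.1]
gripper_width: 0.4
```

```bash
python3 - <<'E'
from h import *
print(observe()["position"])
c=cam("side");W=cloud(c);m=mask(c,"red",(180,150,420,330));print(m.sum(),np.percentile(W[m],[10,50,90],axis=0).round())
E
```

```text
[533.22813424 142.81511348 121.98120726]
80 [[518. 126.  87.]
 [554. 139. 121.]
 [561. 151. 127.]]
```

>>> arm_command(targets="0 -8 0 10 0; 0 -8 0 60 0; 0 -30 0 100 0; 0 -80 20 100 0; 0 -130 60 100 0; 0 -160 110 100 0; 0 -160 110 100 0")

```text
time_s: 14.82
position: [370.0, 256.4, 222.9]
ee_rot: [-1.574, 0.017, -1.448]
contact_force: [0.2, -0.5, -1.1]
gripper_width: 0.4
```

```bash
python3 m2.py; python3 - <<'E'
from h import *
for n in ("top","side"):
  c=cam(n);W=cloud(c);m=mask(c,"red",(180,150,420,330));v,u=np.nonzero(m);print(n,len(u),u.min(),u.max(),v.min(),v.max(),W[m].mean(0).round(1))
  if n=="side":save(c,"s5.png")
E
```

```text
[370.  256.4 222.9] [ 0.2 -0.5 -1.1]
dish ((521.3795166015625, -146.57733154296875), (116.26335144042969, 164.6951904296875), 5.7808837890625)
dish guide -13.829815273297855 -108.42568947689695
stop 77 -0.45723378857938307 -18.31967978136659
top 117 255 268 237 258 [546.4 140.9 123.7]
side 104 287 308 187 210 [544.7 139.4 110.7]
```

View pics/s5.png

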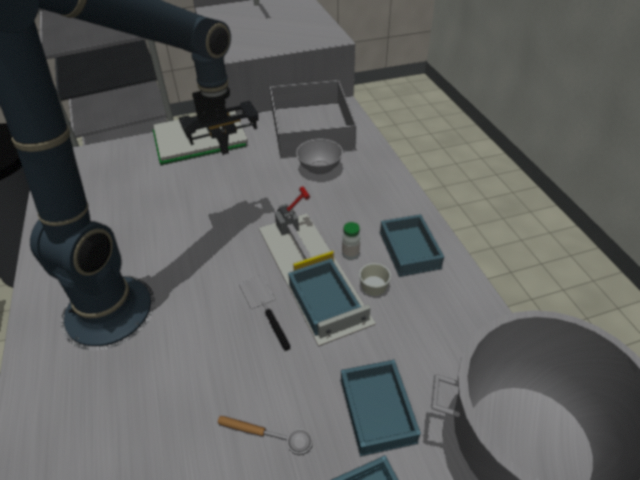

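The lever's pixel box, (287–308, 187–210), is identical to the starting locked one. The dish is snug and square, the bystanders have not moved, and the arm is clear.

```bash
python3 -c "
from bench import order
print(order.job_done())"
```

```text
the job is handed in; nothing more can be done
None
```

I flipped the lever open, pushed the stop until it stalled with the dish pressed against the fence, flipped the lever back to locked, withdrew the arm and handed the job in at about 15 s. No verdict came back.

Final checks:
- **Lever:** in both camera views it covers the same pixels as at the start, when it was locked.
- **Stop and dish:** the stop stalled at about 16 N. The dish measures 5.8° against the guide's 6.0°. No gap shows at either end in the side picture.
- **Other things:** they look unmoved in the pictures; I did not measure them one by one.

One check disagreed slightly. The camera put the dish at about y = -108.4 mm and the stop at -18.3 mm in the guide's frame, against nominal -105 and -16. That is a 2–3 mm shift the same way for both. I put it down to my estimate of the guide's origin, because the stop-to-dish distance was 90 mm against the expected 89 and the stop could go no further.

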